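# Set the numbering press and stamp the tag

### The job

Set the hand numbering press on the bench to 2-7-4 (left, middle, right wheel, read from the front), rolling each wheel with a fingertip until its digit stands on top in line with the white index lines; press only lightly, because a hard push drives the sprung head down and marks the blank tag with a wrong number. Then push the black palm knob down to its stop, with no more force than it needs (never over 60 N), to stamp the tag, and let the head spring back up. Leave the tin, torch and brake pad round it undisturbed.

Things in the scene. Friction and masses are not known exactly. Their poses are not given: they have to be found in the camera images.
- press: Hand numbering press, fixed to the bench, turned up to 20 degrees. Frame of its grey base plate (160 x 164 x 14 mm): origin on the bench straight below the middle wheel; z up, +x to the back of the press (away from the robot), +y to its left. Its sprung grey head spans x -26 to 86, y -64 to 64 mm; two 14 mm guide posts at x = 62, y = +-51 end 94 mm up, lower than the knob.
- wheels_nominal (a point): Nominal top of the middle wheel, 90 mm above the press origin. Three dark steel wheels in a row along y, 44 mm diameter, 18 mm wide, white digits, at y = 36 (left), 0, -36 mm (right), axes along y, 9 mm proud of the head. Point fixed to the base: table and head ride on a thickness adjuster set anywhere within 4 mm up or down, not shown here, so the true height must be felt or seen.
- knob_nominal (a point): Nominal top centre of the black palm knob (round, 44 mm), at x = 62, y = 0, 104 mm above the press origin; truly higher or lower by the same hidden adjuster setting. To turn a wheel, press a fingertip on its top with 4 to 9 N and draw it along the press's x (13.8 mm a digit): less slips; over 10 N the head starts to go down.
- wheel_left (a joint): Angle (rad) of the left wheel (centre at y = +36 mm of the press). k*0.628 (36 degrees) = digit k exactly on top at the white index lines; grows, digits counting up, as its top rolls away from the robot (press +x); whole turns do not matter. No clicks, no end stop: steady friction of 0.05 Nm (2.3 N at the rim); stays where left.
- wheel_middle (a joint): Angle (rad) of the middle wheel (centre at y = 0 mm of the press). k*0.628 (36 degrees) = digit k exactly on top at the white index lines; grows, digits counting up, as its top rolls away from the robot (press +x); whole turns do not matter. No clicks, no end stop: steady friction of 0.05 Nm (2.3 N at the rim); stays where left.
- wheel_right (a joint): Angle (rad) of the right wheel (centre at y = -36 mm of the press). k*0.628 (36 degrees) = digit k exactly on top at the white index lines; grows, digits counting up, as its top rolls away from the robot (press +x); whole turns do not matter. No clicks, no end stop: steady friction of 0.05 Nm (2.3 N at the rim); stays where left.
- ram (a joint): Downward travel (m) of the sprung head with wheels and knob: 0 = up at rest, 0.006 = at the stop, stamping the tag. Preloaded spring: starts to move at a push of about 10.5 N, needs about 14 N at the stop; springs back up when let go.
- feeler_tin_centre (a point): Centre of a small green closed tin, 46 x 71 x 23 mm, loose on the bench: a bystander.
- torch_centre (a point): Centre of a hand torch lying on the bench, 129 mm long, 36 mm thick: a bystander.
- brake_pad_1_centre (a point): Centre of a black brake pad lying flat on the bench, 47 x 136 x 15 mm: a bystander.

How it is judged:
On the way, in this order (a step that is already met when the one before it is completed fails the run):
1. all three wheels show 2-7-4 on top, head up ((value of joint wheel_left between -5.1865 and -4.8665 rad or value of joint wheel_left between 1.0966 and 1.4166 rad or value of joint wheel_left between 7.3798 and 7.6998 rad) and (value of joint wheel_middle between -2.045 and -1.725 rad or value of joint wheel_middle between 4.2382 and 4.5582 rad or value of joint wheel_middle between 10.5214 and 10.8414 rad) and (value of joint wheel_right between -3.9299 and -3.6099 rad or value of joint wheel_right between 2.3533 and 2.6733 rad or value of joint wheel_right between 8.6365 and 8.9565 rad) and value of joint ram below 0.003 m), for 0.2 s.
2. the head is pushed down to its stop with the number set ((value of joint wheel_left between -5.1865 and -4.8665 rad or value of joint wheel_left between 1.0966 and 1.4166 rad or value of joint wheel_left between 7.3798 and 7.6998 rad) and (value of joint wheel_middle between -2.045 and -1.725 rad or value of joint wheel_middle between 4.2382 and 4.5582 rad or value of joint wheel_middle between 10.5214 and 10.8414 rad) and (value of joint wheel_right between -3.9299 and -3.6099 rad or value of joint wheel_right between 2.3533 and 2.6733 rad or value of joint wheel_right between 8.6365 and 8.9565 rad) and value of joint ram above 0.0054 m), for 0.1 s.
At the end, for the whole second after the job is handed in: The wheels stand at 2-7-4 (each within 0.16 rad, 9 degrees, of its digit, whole turns disregarded) and are at rest; the head has been pushed down to its stop with that number set and is up again (within 1 mm) ((value of joint wheel_left between -5.1865 and -4.8665 rad or value of joint wheel_left between 1.0966 and 1.4166 rad or value of joint wheel_left between 7.3798 and 7.6998 rad) and (value of joint wheel_middle between -2.045 and -1.725 rad or value of joint wheel_middle between 4.2382 and 4.5582 rad or value of joint wheel_middle between 10.5214 and 10.8414 rad) and (value of joint wheel_right between -3.9299 and -3.6099 rad or value of joint wheel_right between 2.3533 and 2.6733 rad or value of joint wheel_right between 8.6365 and 8.9565 rad) and value of joint ram below 0.001 m and velocity of joint wheel_left between -0.05 and 0.05 rad/s and velocity of joint wheel_middle between -0.05 and 0.05 rad/s and velocity of joint wheel_right between -0.05 and 0.05 rad/s); the robot touches nothing.
It fails at once if the head is pushed down more than 3 mm while the number is not 2-7-4 (wrong number stamped) (value of joint ram above 0.003 m and not ((value of joint wheel_left between -5.1865 and -4.8665 rad or value of joint wheel_left between 1.0966 and 1.4166 rad or value of joint wheel_left between 7.3798 and 7.6998 rad) and (value of joint wheel_middle between -2.045 and -1.725 rad or value of joint wheel_middle between 4.2382 and 4.5582 rad or value of joint wheel_middle between 10.5214 and 10.8414 rad) and (value of joint wheel_right between -3.9299 and -3.6099 rad or value of joint wheel_right between 2.3533 and 2.6733 rad or value of joint wheel_right between 8.6365 and 8.9565 rad))).
It fails at once if the robot pushes on the press with more than 60 N (contact force between any of the fingers, the arm and press above 60 N).
It fails at once if the tin, torch or brake pad is moved more than 30 mm (distance of any of feeler_tin_centre, torch_centre, brake_pad_1_centre from where it was at the start of the episode above 0.03 m).
It also fails if it takes over 72 s, if anything falls off the work surface, if the arm or the gripper's body presses on something with over 40 N, if the wrist force passes 120 N, or if a joint passes its speed limit or range.

### The arm

A 6-joint arm with a two-finger parallel gripper is mounted at the origin on a cart in front of the work surface, level with it; the furniture and walls round the work are solid. World frame = base frame: x ahead of the robot, y to its left, z up, the work surface at z = 0. Lengths are in m, angles in rad, forces in N, time in s.
With the tool pointing down it reaches from about 0.35 to 0.85 m from the base axis. Payload 8.1 kg.
Tool frame: the origin (TCP) lies on the centre line of the jaws, within the pads' length; the fingertips stand 17 mm ahead of it and the grasp point (between the pads) lies 2 mm behind it (ctrl.finger_overhang is the distance from the TCP to the fingertips, in m); z points along the fingers, y is the direction in which the jaws open and shut (so a half turn about z gives the same grasp; the last joint's range is limited). The gripper opens to 85 mm and grips with 20 to 120 N. Pads are 22 mm wide; open, the fingers measure 114 mm over their backs; the gripper's body (76 mm by 85 mm) begins 54 mm behind the grasp point. The pads swing forward as they close: fully open they stand 13 mm farther back than shut.
Start: joints at [-1.356, 0.13, 1.488, -0, 1.523, -0.085], TCP at [0.177, -0.573, 0.248] pointing down, gripper open.
Joint ranges: [-2.96, 2.96], [-0.89, 2.26], [0.02, 2.5], [-1.34, 4.48], [0, 2.73], [-2.66, 2.66]. Speed limits (rad/s): [2.39, 2.39, 2.79, 3.14, 3.14, 3.14].

### API

Orientations are given as [roll, pitch, yaw] about the fixed x, y, z axes, in that order (R = Rz(yaw) Ry(pitch) Rx(roll)).
In Python, from rig import ctrl gives the robot as it stands.
- The arm moves only by the tool play_rows, never from a script. Its argument "steps" is a list of rows, each an object with "travel": the shift along the world's x, y, z in m, a list of three; "turn": the turn about the world's z in rad; "hand": the gripper command: -1 is fully open, 1 is shut, values between are in proportion. A call has exactly 8 rows; each row shifts and turns the pose as measured when the row begins; what a row does not reach is not made up. A row lasts 1/10 s, in which the tool goes at most 50 mm and 8.59 degrees, less where a joint would pass 70% of its speed; a pose out of reach is approached as far as the arm can. A call with a gripper value outside its range is refused whole. The fingers move at their own pace and stop on an object; "grip_force" is the grip in N (left out, the last holds). Time passes only in rows, so rows that do not move let the fingers close, or fill a call up. It gives the time, the measured TCP pose, the force and the opening at its end, in the units of the state.
- ctrl.state(): the state, without advancing time (a new reading comes with each control period).
- ctrl.get_image(name): name is "scene" or "top" or "wrist"; returns a dict with "img" (480x640x3 uint8, red, green, blue), "z_map" (480x640 float32, m along the optical axis (not along the pixel's ray), 0 where there is no reading), "fx", "fy", "cx", "cy" (pixels), "R" (3x3) and "t" (3): a world point X has camera coordinates R X + t; the wrist camera has in their place "T_tool_cam" (4x4, takes a point from camera to tool coordinates, whose origin is the TCP and whose axes are the flange's). Camera axes: x right, y down, z forward; pixel columns grow to the right and rows downward; lengths in m; the calibration is good to about 2 mm. A picture is of the moment at which its call begins: read the wrist's pose just before it.
- ctrl.close_job(): hands the job in, once; it reports no verdict.
The state is a dict: "clock": time; "joints": joint angles; "joint_velocities": joint speeds; "joint_efforts": joint torques, N m; "eef_pos": TCP position; "tcp_rot": TCP orientation; "ft_force": force on the tool from outside, world axes, zero at the start; "torque": the same for the moment, N m; "finger_gap": finger opening in m.
Only numpy, scipy, OpenCV 4.12 (cv2) and the standard library are available. Lean on these libraries where they do the work, as an engineer would, in place of code of your own. Each camera call takes 0.05 s, during which the arm holds its last target. There are 200 camera calls.

## Working session

There is one attempt and no reset: what is moved stays moved. The work goes in short steps, Python scripts to look and compute and a tool call to move; the robot and the scene stay as the last step left them, time stands still between calls to the robot, and variables do not carry over. Pictures are saved under pics/ and viewed, about 8 in all and at most 12, crops included, and the job is handed in when it is done.

Besides the shell and the picture viewer there is one more tool, called after "Request:" by a JSON object that holds its "api" and its "payload". play_rows: Moves the arm, as the interface text tells. Its arguments: {"type":"object","properties":{"steps":{"type":"array"},"grip_force":{"type":"number"}},"required":["steps"]}

```bash
ls; mkdir -p pics; cat > h.py <<'E'
import numpy as np, cv2
from rig import ctrl
def grab(n):
    s=ctrl.state(); d=ctrl.get_image(n); return s,d
def world(d,u,v,z=None):
    z=d["z_map"][int(v),int(u)] if z is None else z
    c=np.array([(u-d["cx"])/d["fx"]*z,(v-d["cy"])/d["fy"]*z,z])
    return d["R"].T@(c-d["t"])
def cloud(d):
    v,u=np.mgrid[:480,:640]; z=d["z_map"]
    c=np.stack([(u-d["cx"])/d["fx"]*z,(v-d["cy"])/d["fy"]*z,z],-1)
    return (c-d["t"])@d["R"]
E
python3 - <<'E'
from h import *
import pickle
for n in("top","scene"):
    s,d=grab(n); pickle.dump(d,open(n+".pkl","wb"))
    cv2.imwrite(f"pics/{n}0.png",d["img"][:,:,::-1]); print(n,d["fx"],d["R"],d["t"])
print(s)
E
```

```text
pics
top 483.4679588551821 [[ 2.54581486e-02 -9.99675846e-01  2.90958524e-04]
 [-9.89796285e-01 -2.52473675e-02 -1.40235102e-01]
 [ 1.40196990e-01  3.28213639e-03 -9.90118191e-01]] [-0.05918347  0.56387171  1.05688372]
scene 613.9001607850205 [[ 0.80792509 -0.58885667  0.02246954]
 [-0.3289899  -0.48236018 -0.81184623]
 [ 0.48889948  0.64851869 -0.58343879]] [-0.4507473   0.23966899  1.39632223]
{'clock': 0.05, 'joints': array([-1.35639016e+00,  1.31139560e-01,  1.48929081e+00, -1.74511923e-05,
        1.52302293e+00, -8.54124244e-02]), 'joint_velocities': array([ 1.93850118e-03, -2.71276162e-03, -4.32079548e-04, -2.31980339e-06,
       -1.82087413e-03, -1.02815484e-03]), 'joint_efforts': array([-2.24491732e-04, -5.71376216e+01, -5.02338052e+01, -3.20218114e-04,
        9.11465439e-03, -3.41467023e-05]), 'eef_pos': array([ 0.17710339, -0.57271177,  0.24725099]), 'tcp_rot': array([-3.13973731e+00, -1.41362541e-04,  2.99819308e-01]), 'ft_force': array([-0.31769989,  1.00343687,  0.43184097]), 'torque': array([-0.01381825,  0.04632791, -0.02859271]), 'finger_gap': 0.08558811421962867}
```

View pics/top0.png

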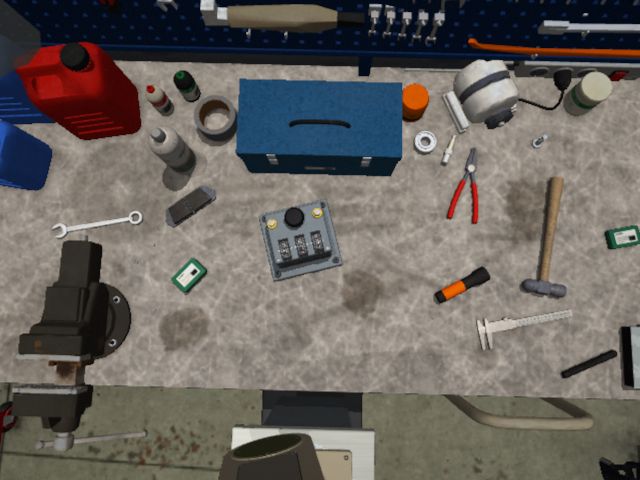

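View pics/scene0.png

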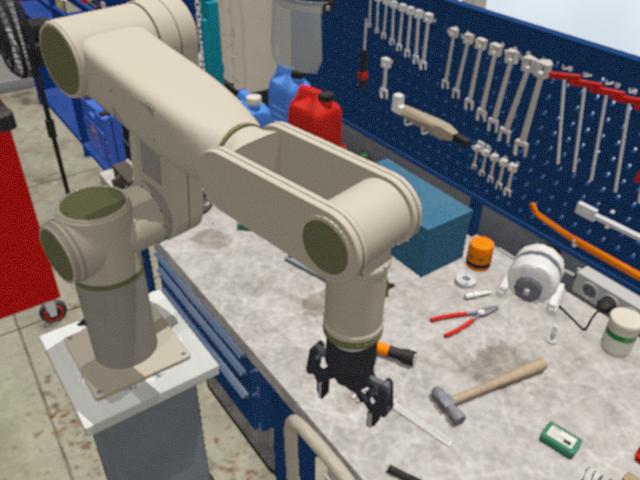

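Top view: press centred near (300,240), knob (294,216), wheels (284,250), (301,245), (318,241); the bystanders stand well clear. The arm hides the press in the scene view.

```bash
python3 - <<'E'
from h import *
import pickle
d=pickle.load(open("top.pkl","rb")); P=cloud(d)
for n,u,v in(("knob",294,216),("L",284,250),("M",301,245),("R",318,241)):
    q=P[v-2:v+3,u-2:u+3].reshape(-1,3); print(n,q.mean(0).round(4),q.std(0).round(4))
# base plate: points with z ~14mm, near press
m=(P[...,2]>.008)&(P[...,2]<.022); m[:190]=0;m[290:]=0;m[:,:250]=0;m[:,350:]=0
r=cv2.minAreaRect((P[m][:,:2]*1000).astype(np.float32)); print("plate",r,m.sum())
k=(P[...,2]>.095); k[:190]=0;k[290:]=0;k[:,:250]=0;k[:,350:]=0
print("knob pts",P[k].mean(0),np.median(P[k][:,2]),k.sum())
h=(P[...,2]>.065)&(P[...,2]<.115); h[:190]=0;h[290:]=0;h[:,:250]=0;h[:,350:]=0
print("head",cv2.minAreaRect((P[h][:,:2]*1000).astype(np.float32)),h.sum())
print("headz",np.histogram(P[h][:,2],bins=np.arange(.065,.116,.003)))
E
python3 -c "
from h import *
d=ctrl.get_image('wrist');print(d['T_tool_cam'],d['fx'])"
```

```text
knob [0.6104 0.0292 0.1044] [0.0031 0.0031 0.0019]
L [0.5379 0.0492 0.0903] [0.003  0.0031 0.0018]
M [0.5499 0.0129 0.0894] [0.0031 0.0031 0.0019]
R [ 0.5595 -0.0236  0.0901] [0.0031 0.0031 0.0028]
plate ((575.0830688476562, 21.56451416015625), (160.226318359375, 163.85598754882812), 15.178357124328613) 1578
knob pts [0.58955221 0.02186116 0.20705089] 0.10365001821113688 363
head ((579.8707275390625, 22.627487182617188), (112.53343963623047, 127.80182647705078), 15.278279304504395) 2967
headz (array([   8,    7,   13,   63,  527, 1164,  472,  192,  127,   68,   24,
         50,  120,  120,   12,    0]), array([0.065, 0.068, 0.071, 0.074, 0.077, 0.08 , 0.083, 0.086, 0.089,
       0.092, 0.095, 0.098, 0.101, 0.104, 0.107, 0.11 , 0.113]))
[[ 5.48198952e-04 -9.47429160e-01 -3.19965134e-01  8.24243173e-02]
 [ 9.99999417e-01  8.16992306e-04 -7.05838472e-04 -5.11104865e-04]
 [ 9.30141004e-04 -3.19964561e-01  9.47429055e-01 -1.25235138e-01]
 [ 0.00000000e+00  0.00000000e+00  0.00000000e+00  1.00000000e+00]] 382.270747082243
```

Press yaw comes out near 15.2°, origin about (0.551, 0.015), from both plate and head rectangles; the wheel and knob points agree within about 2 mm. Moving above it.

Request:
{"api": "play_rows", "payload": {"steps": [{"travel": [0.023, 0.037, 0], "turn": 0, "hand": 1}, {"travel": [0.023, 0.037, 0], "turn": 0, "hand": 1}, {"travel": [0.023, 0.037, 0], "turn": 0, "hand": 1}, {"travel": [0.023, 0.037, 0], "turn": 0, "hand": 1}, {"travel": [0.023, 0.037, 0], "turn": 0, "hand": 1}, {"travel": [0.023, 0.037, 0], "turn": 0, "hand": 1}, {"travel": [0.023, 0.037, 0], "turn": 0, "hand": 1}, {"travel": [0.023, 0.037, 0], "turn": 0, "hand": 1}], "grip_force": 20}}

```text
clock: 0.95
eef_pos: [0.3613, -0.2681, 0.2429]
tcp_rot: [-3.135, 0.001, 0.29]
ft_force: [0.3, -0.7, 0.8]
finger_gap: -0.0001
```

Request:
{"api": "play_rows", "payload": {"steps": [{"travel": [0.023, 0.037, 0], "turn": 0, "hand": 1}, {"travel": [0.023, 0.037, 0], "turn": 0, "hand": 1}, {"travel": [0.023, 0.037, 0], "turn": 0, "hand": 1}, {"travel": [0.023, 0.037, 0], "turn": 0, "hand": 1}, {"travel": [0.023, 0.037, 0], "turn": 0, "hand": 1}, {"travel": [0.023, 0.037, 0], "turn": 0, "hand": 1}, {"travel": [0.023, 0.037, 0], "turn": 0, "hand": 1}, {"travel": [0.023, 0.037, 0], "turn": 0, "hand": 1}]}}

```text
clock: 1.75
eef_pos: [0.5494, 0.0425, 0.2421]
tcp_rot: [-3.136, 0.001, 0.29]
ft_force: [0.5, -0.7, 0.1]
finger_gap: -0.0001
```

Request:
{"api": "play_rows", "payload": {"steps": [{"travel": [0, -0.027, 0], "turn": -0.025, "hand": 1}, {"travel": [0, 0, 0], "turn": 0, "hand": 1}, {"travel": [0, 0, 0], "turn": 0, "hand": 1}, {"travel": [0, 0, 0], "turn": 0, "hand": 1}, {"travel": [0, 0, 0], "turn": 0, "hand": 1}, {"travel": [0, 0, 0], "turn": 0, "hand": 1}, {"travel": [0, 0, 0], "turn": 0, "hand": 1}, {"travel": [0, 0, 0], "turn": 0, "hand": 1}]}}

```text
clock: 2.55
eef_pos: [0.5499, 0.0225, 0.24]
tcp_rot: [-3.133, 0.003, 0.274]
ft_force: [0.1, -0.3, -1.1]
finger_gap: 0.0001
```

```bash
cat >> h.py <<'E'
from scipy.spatial.transform import Rotation as Ro
def wrist(name=None):
    s=ctrl.state(); d=ctrl.get_image("wrist")
    T=np.eye(4); T[:3,:3]=Ro.from_euler("xyz",s["tcp_rot"]).as_matrix(); T[:3,3]=s["eef_pos"]
    W=T@d["T_tool_cam"]; d["R"]=W[:3,:3].T; d["t"]=-W[:3,:3].T@W[:3,3]
    if name: cv2.imwrite(f"pics/{name}.png",d["img"][:,:,::-1])
    return s,d
def proj(d,X):
    c=d["R"]@np.asarray(X)+d["t"]; return np.array([c[0]/c[2]*d["fx"]+d["cx"],c[1]/c[2]*d["fy"]+d["cy"]])
E
python3 - <<'E'
from h import *
import pickle
s,d=wrist("w1"); pickle.dump((s,d),open("w1.pkl","wb"))
print({k:np.round(v,4) for k,v in s.items()})
O=np.array([.5509,.0148,0]);a=np.radians(15.2);ex=np.array([np.cos(a),np.sin(a),0]);ey=np.array([-ex[1],ex[0],0])
for n,x,y,z in(("L",0,36,90),("M",0,0,90),("R",0,-36,90),("K",62,0,104)):
    print(n,proj(d,O+(x*ex+y*ey)/1000+[0,0,z/1000]))
E
```

```text
{'clock': np.float64(2.55), 'joints': array([-0.0567,  0.0047,  1.6348,  0.0069,  1.5074,  1.2395]), 'joint_velocities': array([-0.0048, -0.0041,  0.0017, -0.    , -0.0001,  0.    ]), 'joint_efforts': array([ 2.34000e-02, -5.00690e+01, -4.98406e+01,  4.88000e-02,
        4.21000e-02,  1.00000e-04]), 'eef_pos': array([0.5499, 0.0225, 0.24  ]), 'tcp_rot': array([-3.1334e+00,  2.8000e-03,  2.7420e-01]), 'ft_force': array([ 0.1318, -0.2769, -1.0883]), 'torque': array([ 0.0245, -0.0133,  0.0222]), 'finger_gap': np.float64(0.0001)}
L [281.90668148 226.25876965]
M [329.77860886 226.81668101]
R [377.7179024  227.37537746]
K [332.13259418 143.69351358]
```

View pics/w1.png

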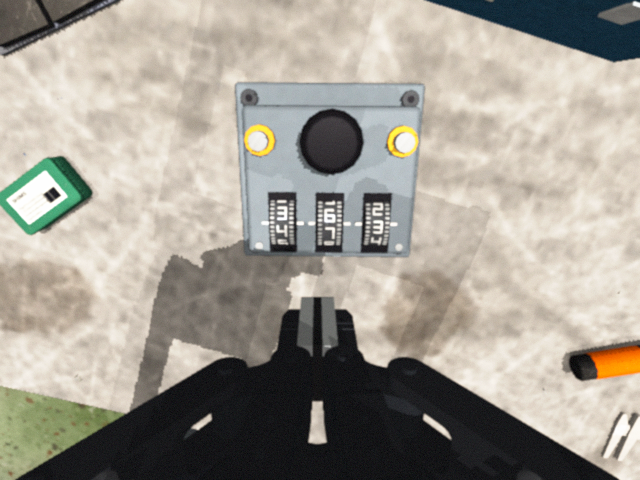

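Wrist view: wheels at about (282,223), (330,223), (377,223), the index line at row ~223, knob (331,142), all matching the predicted pixels within 2–3 px. I'll enlarge the wheels for the digits.

```bash
cat > crop.py <<'E'
from h import *
import sys
def crop(d,name,O=(.5509,.0148),yaw=15.2,z=.090):
    # rectified: press plane at height z, 8 px/mm ; x -24..24 , y 50..-50
    a=np.radians(yaw);ex=np.array([np.cos(a),np.sin(a),0]);ey=np.array([-ex[1],ex[0],0]);o=np.array([*O,z])
    c=[(24,50),(24,-50),(-24,-50),(-24,50)]
    src=np.float32([proj(d,o+(x*ex+y*ey)/1000) for x,y in c]); S=8
    H=cv2.getPerspectiveTransform(src,np.float32([[0,0],[100*S,0],[100*S,48*S],[0,48*S]]))
    im=cv2.warpPerspective(d["img"],H,(100*S,48*S),flags=cv2.INTER_CUBIC)
    for k in range(0,48,4): cv2.line(im,(0,k*S),(12 if k%8 else 24,k*S),(255,0,0),1)
    cv2.imwrite(f"pics/{name}.png",im[:,:,::-1])
E
python3 - <<'E'
from crop import *
import pickle
s,d=pickle.load(open("w1.pkl","rb")); crop(d,"c1")
E
```

```text
(no output)
```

View pics/c1.png

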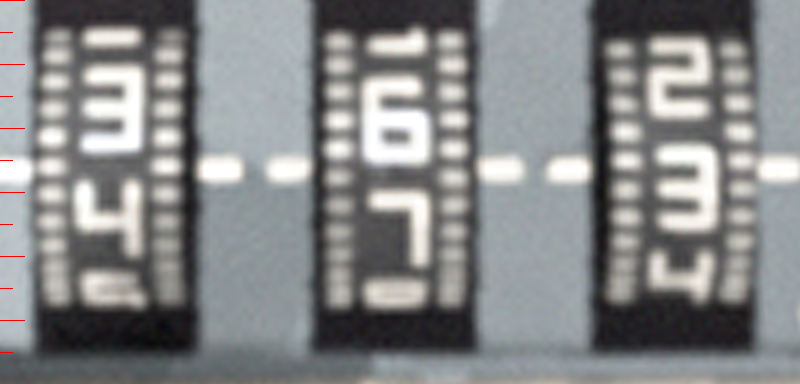

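Readings in the rectified crop: on the left wheel "4" sits about 10° short of the top (θ≈134°), on the middle "7" about 14° short, and on the right "3" is on top. Needed rolls are left ≈ −62°, middle ≈ +14°, right ≈ +36°. I'll start with the middle wheel to learn the arm's force response.

Request:
{"api": "play_rows", "payload": {"steps": [{"travel": [-0.002, -0.0085, -0.02], "turn": -0.008, "hand": 1}, {"travel": [0, 0, -0.02], "turn": 0, "hand": 1}, {"travel": [0, 0, -0.02], "turn": 0, "hand": 1}, {"travel": [0, 0, -0.02], "turn": 0, "hand": 1}, {"travel": [0, 0, -0.018], "turn": 0, "hand": 1}, {"travel": [0, 0, 0], "turn": 0, "hand": 1}, {"travel": [0, 0, 0], "turn": 0, "hand": 1}, {"travel": [0, 0, 0], "turn": 0, "hand": 1}]}}

```text
clock: 3.4
eef_pos: [0.549, 0.0131, 0.1421]
tcp_rot: [-3.135, -0.002, 0.265]
ft_force: [-0.6, 0.2, 0.5]
finger_gap: 0.0
```

```bash
cat > st.py <<'E'
from h import *
O=np.array([.5509,.0148]);a=np.radians(15.2);R=np.array([[np.cos(a),np.sin(a)],[-np.sin(a),np.cos(a)]])
s=ctrl.state(); print("press xy mm",(R@(s["eef_pos"][:2]-O)*1000).round(1),"tipz",round(s["eef_pos"][2]*1000-17,2),"rot",s["tcp_rot"].round(4),"F",s["ft_force"].round(2),"t",round(s["clock"],2),ctrl.finger_overhang)
E
python3 st.py
```

```text
press xy mm [-2.3 -1.2] tipz 125.14 rot [-3.1351e+00 -2.2000e-03  2.6490e-01] F [-0.63  0.25  0.48] t 3.4 0.017
```

Request:
{"api": "play_rows", "payload": {"steps": [{"travel": [0, 0, -0.014], "turn": 0, "hand": 1}, {"travel": [0, 0, -0.013], "turn": 0, "hand": 1}, {"travel": [0, 0, 0], "turn": 0, "hand": 1}, {"travel": [0, 0, 0], "turn": 0, "hand": 1}, {"travel": [0, 0, 0], "turn": 0, "hand": 1}, {"travel": [0, 0, 0], "turn": 0, "hand": 1}, {"travel": [0, 0, 0], "turn": 0, "hand": 1}, {"travel": [0, 0, 0], "turn": 0, "hand": 1}]}}

```text
clock: 4.2
eef_pos: [0.5511, 0.0129, 0.1162]
tcp_rot: [-3.137, -0.007, 0.265]
ft_force: [0.3, -0.7, -0.5]
finger_gap: -0.0001
```

```bash
python3 st.py
```

```text
press xy mm [-0.3 -1.9] tipz 99.15 rot [-3.1368 -0.0071  0.265 ] F [ 0.3  -0.66 -0.51] t 4.2 0.017
```

Request:
{"api": "play_rows", "payload": {"steps": [{"travel": [-0.0005, 0.0002, -0.0005], "turn": 0, "hand": 1}, {"travel": [-0.0005, 0.0002, -0.0005], "turn": 0, "hand": 1}, {"travel": [-0.0005, 0.0002, -0.0005], "turn": 0, "hand": 1}, {"travel": [-0.0005, 0.0002, -0.0005], "turn": 0, "hand": 1}, {"travel": [-0.0005, 0.0002, -0.0005], "turn": 0, "hand": 1}, {"travel": [-0.0005, 0.0002, -0.0005], "turn": 0, "hand": 1}, {"travel": [-0.0005, 0.0002, -0.0005], "turn": 0, "hand": 1}, {"travel": [-0.0005, 0.0002, -0.0005], "turn": 0, "hand": 1}]}}

```text
clock: 5.0
eef_pos: [0.547, 0.0147, 0.1123]
tcp_rot: [-3.137, -0.008, 0.265]
ft_force: [-0.4, -1.0, -0.6]
finger_gap: 0.0
```

```bash
python3 st.py
```

```text
press xy mm [-3.8  0.9] tipz 95.27 rot [-3.137  -0.0079  0.265 ] F [-0.35 -0.98 -0.6 ] t 5.0 0.017
```

Request:
{"api": "play_rows", "payload": {"steps": [{"travel": [0, 0, -0.0005], "turn": 0, "hand": 1}, {"travel": [0, 0, -0.0005], "turn": 0, "hand": 1}, {"travel": [0, 0, -0.0005], "turn": 0, "hand": 1}, {"travel": [0, 0, -0.0005], "turn": 0, "hand": 1}, {"travel": [0, 0, -0.0005], "turn": 0, "hand": 1}, {"travel": [0, 0, -0.0005], "turn": 0, "hand": 1}, {"travel": [0, 0, -0.0005], "turn": 0, "hand": 1}, {"travel": [0, 0, -0.0005], "turn": 0, "hand": 1}]}}

```text
clock: 5.8
eef_pos: [0.547, 0.0147, 0.1079]
tcp_rot: [-3.137, -0.008, 0.265]
ft_force: [-0.5, 0.7, 0.1]
finger_gap: -0.0002
```

```bash
python3 st.py
```

```text
press xy mm [-3.8  0.9] tipz 90.92 rot [-3.1371 -0.0079  0.2651] F [-0.5   0.67  0.12] t 5.8 0.017
```

Request:
{"api": "play_rows", "payload": {"steps": [{"travel": [0, 0, -0.0004], "turn": 0, "hand": 1}, {"travel": [0, 0, -0.0004], "turn": 0, "hand": 1}, {"travel": [0, 0, -0.0004], "turn": 0, "hand": 1}, {"travel": [0, 0, -0.0004], "turn": 0, "hand": 1}, {"travel": [0, 0, -0.0004], "turn": 0, "hand": 1}, {"travel": [0, 0, -0.0004], "turn": 0, "hand": 1}, {"travel": [0, 0, -0.0004], "turn": 0, "hand": 1}, {"travel": [0, 0, -0.0004], "turn": 0, "hand": 1}]}}

```text
clock: 6.6
eef_pos: [0.5476, 0.0148, 0.107]
tcp_rot: [-3.137, -0.009, 0.265]
ft_force: [-3.6, -0.1, 5.7]
finger_gap: -0.0001
```

```bash
python3 st.py
```

```text
press xy mm [-3.2  0.9] tipz 89.99 rot [-3.1374 -0.0093  0.2652] F [-3.58 -0.13  5.73] t 6.6 0.017
```

Request:
{"api": "play_rows", "payload": {"steps": [{"travel": [0.0007, 0.0002, -0.0004], "turn": 0, "hand": 1}, {"travel": [0.0007, 0.0002, -0.0004], "turn": 0, "hand": 1}, {"travel": [0.0007, 0.0002, -0.0004], "turn": 0, "hand": 1}, {"travel": [0.0007, 0.0002, -0.0004], "turn": 0, "hand": 1}, {"travel": [0.0007, 0.0002, -0.0004], "turn": 0, "hand": 1}, {"travel": [0.0007, 0.0002, -0.0004], "turn": 0, "hand": 1}, {"travel": [0, 0, -0.0004], "turn": 0, "hand": 1}, {"travel": [0, 0, -0.0004], "turn": 0, "hand": 1}]}}

```text
clock: 7.4
eef_pos: [0.553, 0.0163, 0.1071]
tcp_rot: [-3.138, -0.012, 0.265]
ft_force: [-2.6, 0.1, 5.0]
finger_gap: -0.0002
```

```bash
python3 st.py
```

```text
press xy mm [2.4 0.9] tipz 90.05 rot [-3.1379 -0.0117  0.2655] F [-2.59  0.05  4.98] t 7.4 0.017
```

Request:
{"api": "play_rows", "payload": {"steps": [{"travel": [0, 0, 0.006], "turn": 0, "hand": 1}, {"travel": [0, 0, 0.006], "turn": 0, "hand": 1}, {"travel": [0, -0.0095, 0], "turn": 0, "hand": 1}, {"travel": [0, -0.0095, 0], "turn": 0, "hand": 1}, {"travel": [0, -0.0095, 0], "turn": 0, "hand": 1}, {"travel": [0, -0.0095, 0], "turn": 0, "hand": 1}, {"travel": [0, 0, 0], "turn": 0, "hand": 1}, {"travel": [0, 0, 0], "turn": 0, "hand": 1}]}}

```text
clock: 8.2
eef_pos: [0.5528, -0.0264, 0.1193]
tcp_rot: [-3.138, -0.012, 0.264]
ft_force: [0.4, -1.2, 0.5]
finger_gap: -0.0001
```

```bash
python3 st.py
```

```text
press xy mm [ -9.  -40.2] tipz 102.32 rot [-3.1383 -0.0116  0.2642] F [ 0.45 -1.2   0.47] t 8.2 0.017
```

Request:
{"api": "play_rows", "payload": {"steps": [{"travel": [-0.0005, 0.002, -0.003], "turn": 0, "hand": 1}, {"travel": [-0.0005, 0.002, -0.003], "turn": 0, "hand": 1}, {"travel": [0, 0, -0.003], "turn": 0, "hand": 1}, {"travel": [0, 0, -0.0004], "turn": 0, "hand": 1}, {"travel": [0, 0, -0.0004], "turn": 0, "hand": 1}, {"travel": [0, 0, -0.0004], "turn": 0, "hand": 1}, {"travel": [0, 0, -0.0004], "turn": 0, "hand": 1}, {"travel": [0, 0, -0.0004], "turn": 0, "hand": 1}]}}

```text
clock: 9.0
eef_pos: [0.5513, -0.0207, 0.1069]
tcp_rot: [-3.138, -0.011, 0.266]
ft_force: [-1.3, 0.0, 3.2]
finger_gap: -0.0002
```

```bash
python3 st.py
```

```text
press xy mm [ -8.9 -34.3] tipz 89.88 rot [-3.1376 -0.0107  0.2657] F [-1.35  0.04  3.21] t 9.0 0.017
```

Request:
{"api": "play_rows", "payload": {"steps": [{"travel": [0.0008, 0.0002, -0.0005], "turn": 0, "hand": 1}, {"travel": [0.0008, 0.0002, -0.0005], "turn": 0, "hand": 1}, {"travel": [0.0008, 0.0002, -0.0005], "turn": 0, "hand": 1}, {"travel": [0.0008, 0.0002, -0.0005], "turn": 0, "hand": 1}, {"travel": [0.0008, 0.0002, -0.0005], "turn": 0, "hand": 1}, {"travel": [0.0008, 0.0002, -0.0005], "turn": 0, "hand": 1}, {"travel": [0.0008, 0.0002, -0.0005], "turn": 0, "hand": 1}, {"travel": [0.0008, 0.0002, -0.0005], "turn": 0, "hand": 1}]}}

```text
clock: 9.8
eef_pos: [0.5593, -0.0185, 0.107]
tcp_rot: [-3.138, -0.014, 0.266]
ft_force: [-3.4, 1.5, 5.2]
finger_gap: 0.0001
```

```bash
python3 st.py
```

```text
press xy mm [ -0.6 -34.4] tipz 90.01 rot [-3.1375 -0.0136  0.2656] F [-3.35  1.48  5.16] t 9.8 0.017
```

Request:
{"api": "play_rows", "payload": {"steps": [{"travel": [0.0008, 0.0002, -0.0005], "turn": 0, "hand": 1}, {"travel": [0.0008, 0.0002, -0.0005], "turn": 0, "hand": 1}, {"travel": [0.0008, 0.0002, -0.0005], "turn": 0, "hand": 1}, {"travel": [0.0008, 0.0002, -0.0005], "turn": 0, "hand": 1}, {"travel": [0.0008, 0.0002, -0.0005], "turn": 0, "hand": 1}, {"travel": [0, 0, 0.004], "turn": 0, "hand": 1}, {"travel": [0, 0, 0.005], "turn": 0, "hand": 1}, {"travel": [0, 0, 0.005], "turn": 0, "hand": 1}]}}

```text
clock: 10.6
eef_pos: [0.5645, -0.0171, 0.1209]
tcp_rot: [-3.137, -0.015, 0.266]
ft_force: [-0.2, -0.5, 0.1]
finger_gap: -0.0001
```

```bash
python3 st.py
```

```text
press xy mm [  4.7 -34.4] tipz 103.94 rot [-3.1374 -0.0151  0.2656] F [-0.16 -0.52  0.07] t 10.6 0.017
```

Request:
{"api": "play_rows", "payload": {"steps": [{"travel": [-0.0022, 0.0126, 0], "turn": 0, "hand": 1}, {"travel": [-0.0022, 0.0126, 0], "turn": 0, "hand": 1}, {"travel": [-0.0022, 0.0126, 0], "turn": 0, "hand": 1}, {"travel": [-0.0022, 0.0126, 0], "turn": 0, "hand": 1}, {"travel": [-0.0022, 0.0126, 0], "turn": 0, "hand": 1}, {"travel": [0, 0, 0], "turn": 0, "hand": 1}, {"travel": [0, 0, 0], "turn": 0, "hand": 1}, {"travel": [0, 0, 0], "turn": 0, "hand": 1}]}}

```text
clock: 11.4
eef_pos: [0.5521, 0.0532, 0.1214]
tcp_rot: [-3.137, -0.016, 0.268]
ft_force: [-0.1, -0.5, 0.3]
finger_gap: 0.0002
```

```bash
python3 st.py
```

```text
press xy mm [11.2 36.7] tipz 104.42 rot [-3.1374 -0.0159  0.2679] F [-0.07 -0.47  0.25] t 11.4 0.017
```

Request:
{"api": "play_rows", "payload": {"steps": [{"travel": [0, 0, -0.003], "turn": 0, "hand": 1}, {"travel": [0, 0, -0.003], "turn": 0, "hand": 1}, {"travel": [0, 0, -0.003], "turn": 0, "hand": 1}, {"travel": [0, 0, -0.002], "turn": 0, "hand": 1}, {"travel": [0, 0, -0.0004], "turn": 0, "hand": 1}, {"travel": [0, 0, -0.0004], "turn": 0, "hand": 1}, {"travel": [0, 0, -0.0004], "turn": 0, "hand": 1}, {"travel": [0, 0, -0.0004], "turn": 0, "hand": 1}]}}

```text
clock: 12.2
eef_pos: [0.5522, 0.0512, 0.1073]
tcp_rot: [-3.138, -0.015, 0.265]
ft_force: [0.6, 0.2, 0.1]
finger_gap: -0.0001
```

```bash
python3 st.py
```

```text
press xy mm [10.8 34.8] tipz 90.29 rot [-3.1377 -0.0152  0.2653] F [0.55 0.2  0.07] t 12.2 0.017
```

Request:
{"api": "play_rows", "payload": {"steps": [{"travel": [0, 0, -0.0005], "turn": 0, "hand": 1}, {"travel": [-0.001, -0.0003, -0.0005], "turn": 0, "hand": 1}, {"travel": [-0.001, -0.0003, -0.0005], "turn": 0, "hand": 1}, {"travel": [-0.001, -0.0003, -0.0005], "turn": 0, "hand": 1}, {"travel": [-0.001, -0.0003, -0.0005], "turn": 0, "hand": 1}, {"travel": [-0.001, -0.0003, -0.0005], "turn": 0, "hand": 1}, {"travel": [-0.001, -0.0003, -0.0005], "turn": 0, "hand": 1}, {"travel": [-0.001, -0.0003, -0.0005], "turn": 0, "hand": 1}]}}

```text
clock: 13.0
eef_pos: [0.5489, 0.0499, 0.1072]
tcp_rot: [-3.139, -0.025, 0.266]
ft_force: [2.5, 3.1, 4.9]
finger_gap: 0.0002
```

```bash
python3 st.py
```

```text
press xy mm [ 7.3 34.4] tipz 90.17 rot [-3.1389 -0.0254  0.2656] F [2.5  3.09 4.9 ] t 13.0 0.017
```

Request:
{"api": "play_rows", "payload": {"steps": [{"travel": [-0.0016, -0.0005, -0.0004], "turn": 0, "hand": 1}, {"travel": [-0.0016, -0.0005, -0.0004], "turn": 0, "hand": 1}, {"travel": [-0.0016, -0.0005, -0.0004], "turn": 0, "hand": 1}, {"travel": [-0.0016, -0.0005, -0.0004], "turn": 0, "hand": 1}, {"travel": [-0.0016, -0.0005, -0.0004], "turn": 0, "hand": 1}, {"travel": [-0.0016, -0.0005, -0.0004], "turn": 0, "hand": 1}, {"travel": [-0.0016, -0.0005, -0.0004], "turn": 0, "hand": 1}, {"travel": [-0.0016, -0.0005, -0.0004], "turn": 0, "hand": 1}]}}

```text
clock: 13.8
eef_pos: [0.5376, 0.0468, 0.1069]
tcp_rot: [-3.139, -0.032, 0.266]
ft_force: [2.2, 1.8, 5.0]
finger_gap: 0.0003
```

```bash
python3 st.py
```

```text
press xy mm [-4.5 34.4] tipz 89.88 rot [-3.1386 -0.0316  0.266 ] F [2.21 1.76 4.95] t 13.8 0.017
```

Request:
{"api": "play_rows", "payload": {"steps": [{"travel": [-0.0016, -0.0005, -0.0004], "turn": 0, "hand": 1}, {"travel": [-0.0016, -0.0005, -0.0004], "turn": 0, "hand": 1}, {"travel": [-0.0016, -0.0005, -0.0004], "turn": 0, "hand": 1}, {"travel": [-0.0016, -0.0005, -0.0004], "turn": 0, "hand": 1}, {"travel": [-0.0016, -0.0005, -0.0004], "turn": 0, "hand": 1}, {"travel": [-0.0016, -0.0005, -0.0004], "turn": 0, "hand": 1}, {"travel": [0, 0, 0.005], "turn": 0, "hand": 1}, {"travel": [0, 0, 0.006], "turn": 0, "hand": 1}]}}

```text
clock: 14.6
eef_pos: [0.5252, 0.0436, 0.1145]
tcp_rot: [-3.138, -0.028, 0.266]
ft_force: [-0.2, 0.3, 0.6]
finger_gap: -0.0001
```

Request:
{"api": "play_rows", "payload": {"steps": [{"travel": [0, -0.005, 0.02], "turn": 0, "hand": 1}, {"travel": [-0.002, -0.01, 0.02], "turn": 0, "hand": 1}, {"travel": [-0.002, -0.01, 0.02], "turn": 0, "hand": 1}, {"travel": [-0.002, -0.01, 0.01], "turn": 0, "hand": 1}, {"travel": [0, 0, 0], "turn": 0, "hand": 1}, {"travel": [0, 0, 0], "turn": 0, "hand": 1}, {"travel": [0, 0, 0], "turn": 0, "hand": 1}, {"travel": [0, 0, 0], "turn": 0, "hand": 1}]}}

```text
clock: 15.4
eef_pos: [0.5143, 0.0071, 0.1827]
tcp_rot: [-3.135, -0.016, 0.266]
ft_force: [0.8, 0.7, 0.3]
finger_gap: -0.0001
```

```bash
python3 st.py; python3 - <<'E'
from crop import *
import pickle
s,d=wrist("w2"); pickle.dump((s,d),open("w2.pkl","wb")); crop(d,"c2")
O=np.array([.5509,.0148]);a=np.radians(15.2);R=np.array([[np.cos(a),np.sin(a)],[-np.sin(a),np.cos(a)]])
C=-d["R"].T@d["t"]; print("cam press",R@(C[:2]-O)*1000,C[2]*1000)
E
```

```text
press xy mm [-37.4   2.1] tipz 165.73 rot [-3.1354 -0.0165  0.2658] F [0.77 0.68 0.33] t 15.4 0.017
cam press [42.97127146  1.91747803] 309.3003806582024
```

View pics/c2.png

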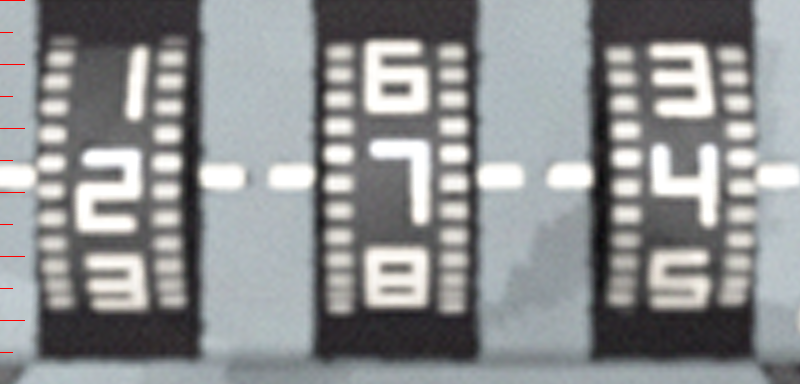

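Rectified view at 8 px/mm: the wheel tops, corrected for parallax, are at about row 190. "2" is centred at 191, "7" at 183 (≈+2°) and "4" at 186 (≈+1°), all inside the ±9° limit. Next I'll check clearance to the toolbox before going to the knob.

```bash
python3 - <<'E'
from h import *
import pickle
d=pickle.load(open("top.pkl","rb")); P=cloud(d)[70:180,230:410]
q=P[(P[...,2]>.04)&(P[...,2]<.4)]; print(np.percentile(q,[0.5,1,50,99],axis=0).round(3))
E
```

```text
[[ 0.729 -0.218  0.043]
 [ 0.73  -0.213  0.046]
 [ 0.795 -0.022  0.159]
 [ 0.894  0.151  0.181]]
```

Request:
{"api": "play_rows", "payload": {"steps": [{"travel": [0.018, 0.005, 0], "turn": 0, "hand": 1}, {"travel": [0.018, 0.005, 0], "turn": 0, "hand": 1}, {"travel": [0.016, 0.004, 0], "turn": 0, "hand": 1}, {"travel": [0.016, 0.004, 0], "turn": 0, "hand": 1}, {"travel": [0.014, 0.003, 0], "turn": 0, "hand": 1}, {"travel": [0, 0, 0], "turn": 0, "hand": 1}, {"travel": [0, 0, 0], "turn": 0, "hand": 1}, {"travel": [0, 0, 0], "turn": 0, "hand": 1}]}}

```text
clock: 16.25
eef_pos: [0.5953, 0.0313, 0.1759]
tcp_rot: [-3.132, -0.006, 0.269]
ft_force: [-0.0, -0.1, -0.5]
finger_gap: 0.0
```

```bash
python3 st.py
```

```text
press xy mm [47.2  4.3] tipz 158.91 rot [-3.1318 -0.0061  0.2686] F [-0.   -0.06 -0.52] t 16.25 0.017
```

Request:
{"api": "play_rows", "payload": {"steps": [{"travel": [0.006, 0, -0.012], "turn": 0, "hand": 1}, {"travel": [0.006, 0, -0.012], "turn": 0, "hand": 1}, {"travel": [0, 0, -0.01], "turn": 0, "hand": 1}, {"travel": [0, 0, -0.008], "turn": 0, "hand": 1}, {"travel": [0, 0, 0], "turn": 0, "hand": 1}, {"travel": [0, 0, 0], "turn": 0, "hand": 1}, {"travel": [0, 0, 0], "turn": 0, "hand": 1}, {"travel": [0, 0, 0], "turn": 0, "hand": 1}]}}

```text
clock: 17.05
eef_pos: [0.606, 0.0309, 0.1288]
tcp_rot: [-3.131, -0.004, 0.268]
ft_force: [0.1, -0.0, 0.0]
finger_gap: -0.0001
```

```bash
python3 st.py
```

```text
press xy mm [57.4  1.1] tipz 111.75 rot [-3.1311 -0.0035  0.268 ] F [ 0.13 -0.03  0.02] t 17.05 0.017
```

Request:
{"api": "play_rows", "payload": {"steps": [{"travel": [0.001, 0, -0.0015], "turn": 0, "hand": 1}, {"travel": [0.001, 0, -0.0015], "turn": 0, "hand": 1}, {"travel": [0, 0, -0.0015], "turn": 0, "hand": 1}, {"travel": [0, 0, -0.0013], "turn": 0, "hand": 1}, {"travel": [0, 0, -0.0012], "turn": 0, "hand": 1}, {"travel": [0, 0, -0.0012], "turn": 0, "hand": 1}, {"travel": [0, 0, -0.0012], "turn": 0, "hand": 1}, {"travel": [0, 0, -0.0012], "turn": 0, "hand": 1}]}}

```text
clock: 17.85
eef_pos: [0.6094, 0.0308, 0.1209]
tcp_rot: [-3.132, -0.007, 0.268]
ft_force: [-6.8, 0.2, 10.9]
finger_gap: -0.0002
```

```bash
python3 st.py
```

```text
press xy mm [60.6  0.2] tipz 103.94 rot [-3.1322 -0.0066  0.2681] F [-6.79  0.16 10.89] t 17.85 0.017
```

Request:
{"api": "play_rows", "payload": {"steps": [{"travel": [-0.0004, 0, -0.0018], "turn": 0, "hand": 1}, {"travel": [-0.0004, 0, -0.0018], "turn": 0, "hand": 1}, {"travel": [-0.0004, 0, -0.0018], "turn": 0, "hand": 1}, {"travel": [-0.0004, 0, -0.0018], "turn": 0, "hand": 1}, {"travel": [-0.0004, 0, -0.0018], "turn": 0, "hand": 1}, {"travel": [-0.0004, 0, -0.0018], "turn": 0, "hand": 1}, {"travel": [-0.0004, 0, -0.0018], "turn": 0, "hand": 1}, {"travel": [-0.0004, 0, -0.0018], "turn": 0, "hand": 1}]}}

```text
clock: 18.65
eef_pos: [0.6092, 0.0309, 0.1199]
tcp_rot: [-3.135, -0.015, 0.269]
ft_force: [-4.6, 0.1, 11.2]
finger_gap: 0.0
```

```bash
python3 st.py
```

```text
press xy mm [60.5  0.2] tipz 102.93 rot [-3.1352 -0.0148  0.2688] F [-4.56  0.14 11.22] t 18.65 0.017
```

Request:
{"api": "play_rows", "payload": {"steps": [{"travel": [-0.0006, 0, -0.0028], "turn": 0, "hand": 1}, {"travel": [-0.0006, 0, -0.0028], "turn": 0, "hand": 1}, {"travel": [-0.0006, 0, -0.0028], "turn": 0, "hand": 1}, {"travel": [-0.0006, 0, -0.0028], "turn": 0, "hand": 1}, {"travel": [-0.0006, 0, -0.0028], "turn": 0, "hand": 1}, {"travel": [-0.0006, 0, -0.0028], "turn": 0, "hand": 1}, {"travel": [-0.0006, 0, -0.0028], "turn": 0, "hand": 1}, {"travel": [-0.0006, 0, -0.0028], "turn": 0, "hand": 1}]}}

```text
clock: 19.45
eef_pos: [0.6091, 0.0309, 0.1151]
tcp_rot: [-3.139, -0.027, 0.27]
ft_force: [-10.7, -0.7, 20.3]
finger_gap: 0.0001
```

```bash
python3 st.py
```

```text
press xy mm [60.4  0.3] tipz 98.07 rot [-3.1395 -0.027   0.2696] F [-10.71  -0.66  20.32] t 19.45 0.017
```

At about 6 mm travel and 20 N this looks like the stop. I'll hold a little to confirm that it doesn't sink further, then release.

Request:
{"api": "play_rows", "payload": {"steps": [{"travel": [-0.0006, 0, -0.003], "turn": 0, "hand": 1}, {"travel": [-0.0006, 0, -0.003], "turn": 0, "hand": 1}, {"travel": [-0.0006, 0, -0.003], "turn": 0, "hand": 1}, {"travel": [-0.0006, 0, -0.003], "turn": 0, "hand": 1}, {"travel": [-0.0006, 0, -0.003], "turn": 0, "hand": 1}, {"travel": [-0.0006, 0, -0.003], "turn": 0, "hand": 1}, {"travel": [-0.0006, 0, -0.003], "turn": 0, "hand": 1}, {"travel": [-0.0006, 0, -0.003], "turn": 0, "hand": 1}]}}

```text
clock: 20.25
eef_pos: [0.6089, 0.0309, 0.1151]
tcp_rot: [3.139, -0.039, 0.271]
ft_force: [-10.4, -0.1, 21.0]
finger_gap: -0.0003
```

```bash
python3 st.py
```

```text
press xy mm [60.2  0.4] tipz 98.11 rot [ 3.1389 -0.0393  0.271 ] F [-10.43  -0.07  21.  ] t 20.25 0.017
```

The head is steady at the stop: 21 N and no further sinking over 0.8 s. Releasing, then backing off toward the robot for a final look.

Request:
{"api": "play_rows", "payload": {"steps": [{"travel": [0, 0, 0.002], "turn": 0, "hand": 1}, {"travel": [0, 0, 0.004], "turn": 0, "hand": 1}, {"travel": [0, 0, 0.01], "turn": 0, "hand": 1}, {"travel": [0, 0, 0.02], "turn": 0, "hand": 1}, {"travel": [0, 0, 0.02], "turn": 0, "hand": 1}, {"travel": [0, 0, 0.02], "turn": 0, "hand": 1}, {"travel": [0, 0, 0], "turn": 0, "hand": 1}, {"travel": [0, 0, 0], "turn": 0, "hand": 1}]}}

```text
clock: 21.05
eef_pos: [0.6087, 0.031, 0.1975]
tcp_rot: [3.139, -0.04, 0.271]
ft_force: [-0.3, -0.4, -1.1]
finger_gap: 0.0002
```

Request:
{"api": "play_rows", "payload": {"steps": [{"travel": [-0.018, -0.005, 0], "turn": 0, "hand": 1}, {"travel": [-0.018, -0.005, 0], "turn": 0, "hand": 1}, {"travel": [-0.018, -0.005, 0], "turn": 0, "hand": 1}, {"travel": [-0.018, -0.005, 0], "turn": 0, "hand": 1}, {"travel": [-0.014, -0.004, 0], "turn": 0, "hand": 1}, {"travel": [0, 0, 0], "turn": 0, "hand": 1}, {"travel": [0, 0, 0], "turn": 0, "hand": 1}, {"travel": [0, 0, 0], "turn": 0, "hand": 1}]}}

```text
clock: 21.85
eef_pos: [0.5166, 0.0068, 0.1884]
tcp_rot: [-3.141, -0.03, 0.271]
ft_force: [0.2, -0.7, -0.3]
finger_gap: 0.0002
```

```bash
python3 st.py; python3 - <<'E'
from crop import *
s,d=wrist("w3"); crop(d,"c3")
P=cloud(d); 
O=np.array([.5509,.0148]);a=np.radians(15.2);R=np.array([[np.cos(a),np.sin(a)],[-np.sin(a),np.cos(a)]])
C=-d["R"].T@d["t"]; print("cam press",R@(C[:2]-O)*1000,C[2]*1000)
k=np.hypot(P[...,0]-.6107,P[...,1]-.031)<.012; print("knob z",np.median(P[k][:,2]))
E
```

```text
press xy mm [-35.2   1.3] tipz 171.37 rot [-3.1408 -0.0304  0.2711] F [ 0.23 -0.65 -0.26] t 21.85 0.017
cam press [43.37516579  2.1374747 ] 316.0546269569533
knob z 0.10374221775507696
```

View pics/c3.png

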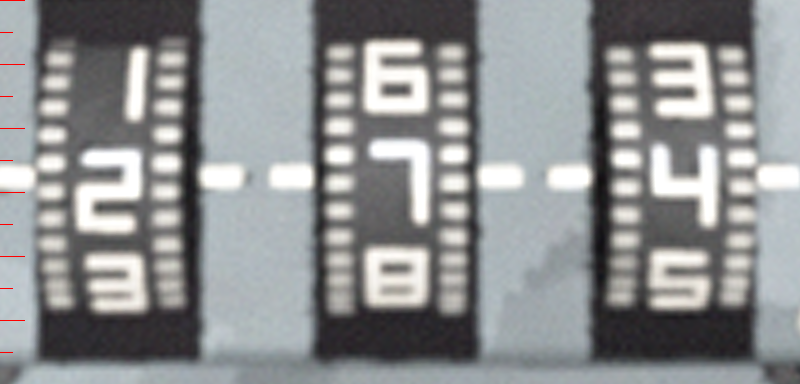

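The wheels still read 2-7-4 with rows unchanged, the knob is back at 103.7 mm (up), and the arm is clear.

```bash
python3 -c "
from rig import ctrl; print(ctrl.close_job())"
```

```text
the job is handed in; nothing more can be done
None
```

I set the press to 2-7-4, stamped the tag once and handed the job in. The hand-in reports no verdict, so the outcome rests on the checks below.

- **Rolling the wheels:** I rolled each wheel with the closed fingertips. The force readings between moves were about 3–6 N. The wheel tops were felt at 90 mm, so the adjuster sits close to nominal.
- **Stamping:** The knob gave first contact at about 104 mm and stopped at about 98 mm. It held there at about 21 N for 0.8 s without sinking further, and I then let it spring up. That is above the roughly 14 N the stop needs, but well under 60 N.
- **Last checks:** The final wrist picture shows 2, 7 and 4 on top, within about 0°, 2° and 1° by my own reading, and unchanged by the stamping. The knob is back at 103.7 mm and the arm is clear, 22 s in.
- **Not checked:** I took no closing picture of the tin, torch and brake pad; the arm never worked near them. The side force while pressing the knob (about 10 N) was higher than I wanted, from sideways drift of the arm, but it did no visible harm.

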